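# Snap the clean-out cover back onto the chaff trap

## Task

The roaster's chaff trap has been cleaned: slide its clean-out cover out of the open end of the keeper channel by the wooden bar, and press it down onto the trap's open port until it snaps past both catches and sits flush on the brass seat. Keep pressing it down firmly, with about the weight of a kilogram or a little more, and finish like that, with your hand still on the bar and pressing. Leave the other things on the bench where they are.

Things in the scene. Friction and masses are not known exactly. Their poses are not given: they have to be found in the camera images.
- cover: Loose clean-out cover, 0.15 to 0.3 kg. Origin: centre of the plug's underside; z up, x along the bar. Aluminium plug 80 (x) by 58 by 16 mm, x ends bevelled 4 mm below; on both y sides a brass V bead, 50 mm long, out to y = +-33 mm, crest at z = 6.5 mm; copper flange 100 (x) by 90 by 6 mm at z = 16 to 22 mm. Starts in the keeper, x axes parallel. Same after half a turn.
- cover_grip (a point): Middle of the cover's dark wooden grip bar, 55 mm above the cover's origin. The bar is 66 (x) by 18 (y) by 22 mm, at z = 44 to 66 mm on two brass posts 10 mm thick at x = +-23 mm. Gripped here across the bar (fingers closing along the cover's y), the fingertips clear the keeper's lips by about 7 mm.
- cover_flange (a point): Centre of the underside of the cover's flange, 16 mm above the cover's origin; on the brass seat when fully home.
- keeper: Fixed grey channel with yellow lips, 112 (x) by 108 (y) by 32.5 mm, holding the cover on its 4 mm floor. Origin: centre of its underside. The lips, z = 28.5 to 32.5 mm, overhang the flange by 7 mm on both y sides; the slot between them is 76 mm wide. Play of the flange: 2 mm sideways, 2.5 mm upwards. Closed at +x.
- keeper_mouth (a point): Middle of the keeper's open end, on its floor, 56 mm from its origin along -x (roughly towards the robot); axes as the keeper. The cover comes out only this way, by 105 mm or more along the keeper's -x, and cannot be lifted before that.
- chaff_trap: Fixed black box 150 (x) by 130 (y) by 86 mm with a pipe stub reaching to x = 115 mm and a raised brass seat, 110 by 100 mm, on top, 90 mm above the bench. Origin: centre of the underside. Port: a hole 83 (x) by 69.6 (y) mm, 60 mm deep, through the seat. In each long wall (y sides) a sprung steel roller, 6 mm thick, 4.5 mm below the seat, stands out to y = +-30 mm.
- brass_seat: Raised brass frame around the port, fixed on the trap; origin: centre of the port, level with the frame's top; axes as the trap. The cover goes on with its x along this x, either way round. Beads meet rollers with the flange about 9 mm above the frame; force rises to some 10 to 15 N, drops suddenly at about 5 mm (rollers then pull the cover down), and rises again on the rigid frame.
- white_cup: White cup, 72 mm wide, 65 mm high, standing; origin under its centre.
- blue_bowl: Blue cupping bowl, 92 mm wide, 50 mm high; origin under its centre.
- bean_jar: Amber glass bean jar, 72 mm wide, 120 mm high; origin under its centre.
- tin: Tin with a green label, 70 mm wide, 100 mm high; origin under its centre.
- screwdriver: Screwdriver with orange handle lying on the bench along its x; between trap and keeper.
- brush: Hand brush lying on the bench along its x.
- trier: Brass bean sampler with wooden handle, 210 mm long, 22 mm thick, lying on the bench along its x.
Mind the look-alikes: they are no part of the job. Of the things that look like the cover, the middle-sized one is meant.

How it is judged:
By the outcome, as a careful person would: the job done as asked, in the order asked, and still so for the second after the job is handed in, while the arm keeps its last pose, push and grip.
It also fails if it takes over 51 s, if anything falls off the work surface, if the arm or the gripper's body presses on something with over 40 N, if the wrist force passes 120 N, or if a joint passes its speed limit or range.

## Robot

A 6-joint arm with a two-finger parallel gripper is mounted at the origin on the work surface. World frame = base frame: x ahead of the robot, y to its left, z up, the work surface at z = 0. Lengths are in m, angles in rad, forces in N, time in s.
With the tool pointing down it reaches from about 0.3 to 0.875 m from the base axis. Payload 6.4 kg.
Tool frame: the origin (TCP) lies on the centre line of the jaws, within the pads' length; the fingertips stand 22 mm ahead of it and the grasp point (between the pads) lies 3 mm ahead of it; z points along the fingers, y is the line along which they close (so a half turn about z gives the same grasp; the last joint's range is limited). The gripper opens to 85 mm and grips with 20 to 120 N. Pads are 22 mm wide; open, the fingers measure 114 mm over their backs; the gripper's body (76 mm by 85 mm) begins 54 mm behind the grasp point. The pads swing forward as they close: fully open they stand 13 mm farther back than shut.
Start: joints at [-0.206, 0.181, 1.607, -0, 1.354, -0.206], TCP at [0.575, 0, 0.253] pointing down, gripper open.
Joint ranges: [-2.99, 2.99], [-0.89, 2.07], [0.3, 2.58], [-1.14, 4.28], [0, 2.63], [-3.12, 3.12]. Speed limits (rad/s): [2.57, 2.57, 3.01, 3.14, 3.14, 3.14].

## Interface

Orientations are given as a unit quaternion [w, x, y, z].
In Python, from bench import ctrl gives the robot as it stands. The module is installed in compiled form; this text tells all that it offers.
- The arm moves only by the tool servo_tool, never from a script. Its argument "commands" is a list of rows, each a list of 3 entries, a list of its own where there are three numbers: the shift along the tool's x, y, z in mm, then the turn about the tool's z in rad, then the finger opening in mm, from 0 to 85.4. In form: [[[dx, dy, dz], turn, jaw], ...]. A call has 1 to 20 rows; each row shifts and turns the commanded pose from where the row before left it, along the tool's axes as they then stand; what a row does not reach is not made up. A row lasts 1/8 s, in which the tool goes at most 62.5 mm and 10.7 degrees, less where a joint would pass 70% of its speed; a pose out of reach is approached as far as the arm can. A call with a gripper value outside its range is refused whole. The fingers move at their own pace and stop on an object; the grip force is fixed at half the most. Time passes only in rows, so rows that do not move let the fingers close. It gives the time, the measured TCP pose, the force, the opening and the grip force at its end, in the units of the state.
- ctrl.get_obs(): the state, without advancing time (a new reading comes with each control period).
- ctrl.camera(name): name is "scene" or "side" or "wrist"; returns a dict with "color" (480x640x3 uint8, red, green, blue), "z_map" (480x640 float32, m along the optical axis (not along the pixel's ray), 0 where there is no reading), "fx", "fy", "cx", "cy" (pixels), "k1" (the pictures are not rectified: a ray, as slopes to the right and down, at radius r is drawn at 1 + k1 r^2 times it, then the intrinsics apply), "R" (3x3) and "t" (3): a world point X has camera coordinates R X + t. Camera axes: x right, y down, z forward; pixel columns grow to the right and rows downward; lengths in m; the calibration is good to about 2 mm. A picture is of the moment at which its call begins.
- ctrl.hand_in(): hands the job in; it is judged then, once.
The state is a dict: "time_s": time; "q": joint angles; "dq": joint speeds; "joint_efforts": joint torques, N m; "eef_pos": TCP position; "eef_rot": TCP orientation; "wrist_force": force on the tool from outside, world axes, zero at the start; "torque": the same for the moment, N m; "opening": opening from 0.0 (shut) to 1.0 (fully open); "grasp_force": force on a finger pad.
Only numpy, scipy, OpenCV 4.12 (cv2) and the standard library are available. Lean on these libraries where they do the work, as an engineer would, in place of code of your own. Each camera call takes 0.05 s, during which the arm holds its last target. There are 200 camera calls.

## Working session

There is one attempt and no reset: what is moved stays moved. The work goes in short steps, Python scripts to look and compute and a tool call to move; the robot and the scene stay as the last step left them, time stands still between calls to the robot, and variables do not carry over. Pictures are saved under pics/ and viewed, at most 10 in all, crops included, and the job is handed in when it is done.

Besides the shell and the picture viewer there is one more tool, called as name([rows], argument=value, ...), one row to a line, values as JSON. servo_tool: Moves the arm, as the interface text tells. Its arguments: {"type":"object","properties":{"commands":{"type":"array"}},"required":["commands"]}

```bash
mkdir -p pics; cat > h.py <<'E'
import numpy as np, cv2
from bench import ctrl
def snap(name,fn=None):
    c=ctrl.camera(name)
    if fn: cv2.imwrite('pics/'+fn,c['color'][:,:,::-1])
    np.savez('/tmp/%s.npz'%name,**c)
    return c
def load(name): return dict(np.load('/tmp/%s.npz'%name))
def rays(c,uv):
    uv=np.atleast_2d(np.array(uv,float))
    K=np.array([[c['fx'],0,c['cx']],[0,c['fy'],c['cy']],[0,0,1]],float)
    d=np.array([(uv[:,0]-c['cx'])/c['fx'],(uv[:,1]-c['cy'])/c['fy']]).T
    s=d.copy()
    for _ in range(30): s=d/(1+c['k1']*(s**2).sum(1,keepdims=True))
    r=np.c_[s,np.ones(len(s))]
    return -c['R'].T@c['t'], r@c['R'], r   # origin, world dirs (z_cam=1)
def plane(c,uv,z):
    o,d,_=rays(c,uv); return o+d*((z-o[2])/d[:,2])[:,None]
def depth_pts(c,uv):
    o,d,_=rays(c,uv); uv=np.atleast_2d(uv).astype(int)
    return o+d*c['z_map'][uv[:,1],uv[:,0]][:,None]
def cloud(c):
    v,u=np.mgrid[0:480,0:640]
    P=depth_pts(c,np.c_[u.ravel(),v.ravel()]).reshape(480,640,3)
    P[c['z_map']==0]=np.nan
    return P
def tri(c1,p1,c2,p2):
    o1,d1,_=rays(c1,p1);o2,d2,_=rays(c2,p2);d1=d1[0];d2=d2[0]
    t=np.linalg.lstsq(np.c_[d1,-d2],o2-o1,rcond=None)[0]
    a=o1+d1*t[0];b=o2+d2*t[1]; return (a+b)/2,np.linalg.norm(a-b)
E
python3 - <<'E'
from h import *
for n in ['scene','side','wrist']:
    c=snap(n,n+'0.png'); print(n,-c['R'].T@c['t'],c['R'][2],c['fx'],c['k1'])
o=ctrl.get_obs(); print(o['eef_pos'],o['eef_rot'],o['opening'],o['wrist_force'],o['time_s'])
E
```

```text
scene [ 1.06852078 -0.6940829   1.16022476] [-0.43057889  0.48116585 -0.76359757] 574.6626082723319 -0.026988564801904404
side [-0.22672839  1.13370788  0.85108729] [ 0.45788185 -0.74247965 -0.48894599] 571.9127801862473 0.01882555711250305
wrist [0.57490408 0.07911652 0.37205545] [-0.0010637  -0.30900692 -0.9510592 ] 404.2744120052913 -0.07295123762024573
[5.74613830e-01 1.01655575e-04 2.52596198e-01] [-5.63565038e-04  7.07106177e-01  7.07107057e-01 -3.84681009e-04] 0.997387822563128 [0.26137351 0.47475889 0.33310206] 0.15
```

View pics/scene0.png

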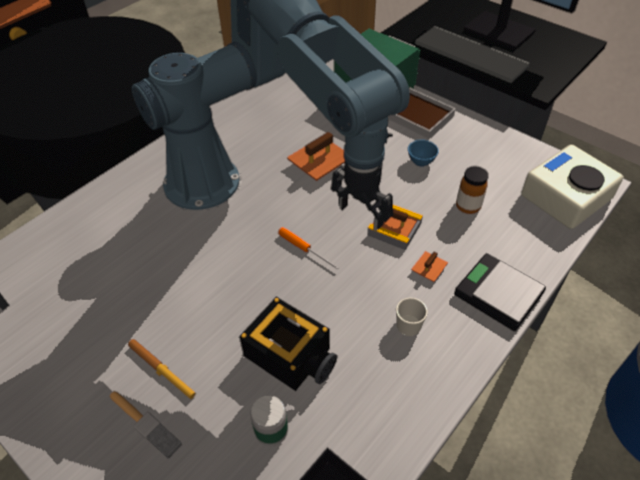

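View pics/side0.png

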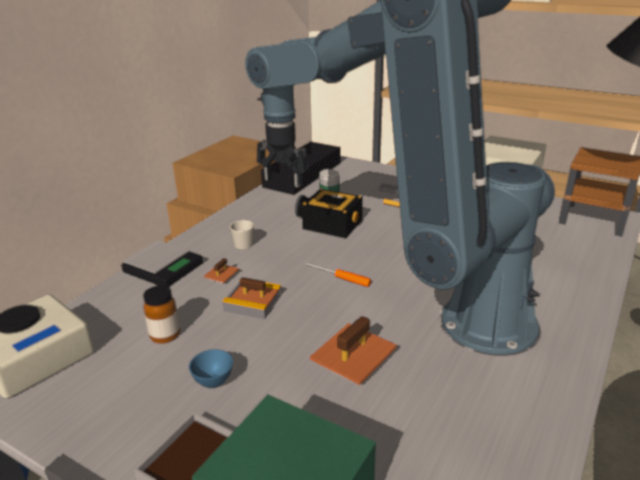

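The scene view shows three cover look-alikes:
- large loose one at scene (318,155), side (355,350)
- one in the yellow-lipped keeper at scene (397,225), side (254,292)
- small loose one at scene (430,266), side (221,270)

I choose the one in the keeper, which is also the middle-sized one. The trap is at scene (287,335) and the screwdriver at (308,250). Next is a close check in the wrist view.

View pics/wrist0.png

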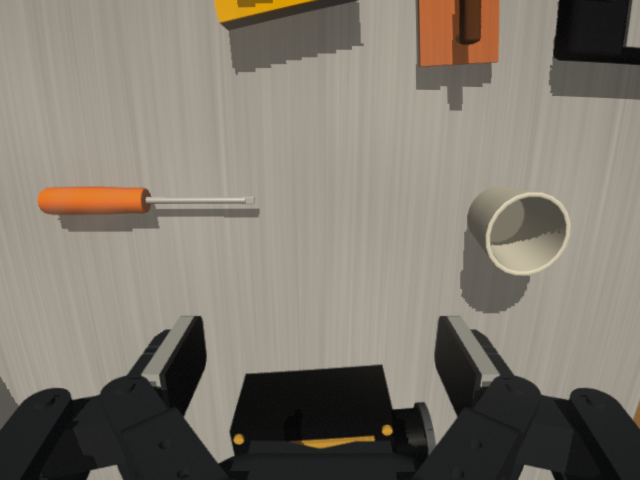

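```bash
python3 - <<'E'
from h import *
for n,pts in [('scene',dict(big=(318,150),mid=(402,222),small=(430,265),seatL=(255,335),seatR=(320,335),cup=(410,318))),('side',dict(big=(355,335),bar=(253,287),small=(221,268),seat=(332,201),jar=(158,295)))]:
    c=load(n)
    for k,p in pts.items(): print(n,k,depth_pts(c,[p])[0].round(3), plane(c,[p],0.0)[0].round(3))
# yellow masks
for n in ['scene','side','wrist']:
    c=load(n); hsv=cv2.cvtColor(c['color'],cv2.COLOR_RGB2HSV); P=cloud(c)
    m=cv2.inRange(hsv,(18,150,120),(32,255,255))
    N,l,s,ce=cv2.connectedComponentsWithStats(m)
    for i in range(1,N):
        if s[i,4]>40: print(n,s[i],np.nanmedian(P[l==i],0).round(3),np.nanmin(P[l==i],0).round(3),np.nanmax(P[l==i],0).round(3))
E
```

```text
scene big [0.224 0.265 0.072] [0.169 0.329 0.   ]
scene mid [ 1.069 -0.694  1.16 ] [0.54  0.248 0.   ]
scene small [0.689 0.154 0.023] [0.681 0.171 0.   ]
scene seatL [ 0.53  -0.299  0.091] [ 0.484 -0.265  0.   ]
scene seatR [ 0.636 -0.207  0.088] [ 0.6   -0.167  0.   ]
scene cup [0.736 0.001 0.008] [0.734 0.006 0.   ]
side big [0.205 0.293 0.087] [0.255 0.197 0.   ]
side bar [0.528 0.219 0.057] [0.582 0.154 0.   ]
side small [0.698 0.141 0.017] [0.717 0.122 0.   ]
side seat [ 0.587 -0.278  0.069] [ 0.658 -0.402  0.   ]
side jar [0.636 0.42  0.119] [0.776 0.305 0.   ]
scene [393 205  29  15 138] [0.551 0.259 0.035] [0.502 0.214 0.026] [0.584 0.274 0.074]
scene [377 229  32  14 154] [0.569 0.168 0.035] [0.518 0.151 0.029] [0.604 0.187 0.041]
scene [250 304  34  44 398] [ 0.528 -0.28   0.092] [ 0.512 -0.307  0.083] [ 0.576 -0.205  0.099]
scene [294 314  24  24 208] [ 0.601 -0.209  0.092] [ 0.558 -0.227  0.086] [ 0.624 -0.198  0.098]
scene [157 364  37  32 287] [ 0.438 -0.466  0.02 ] [ 0.381 -0.474  0.005] [ 0.495 -0.455  0.026]
side [334 193  20  17 117] [ 0.529 -0.272  0.089] [ 0.513 
[... 174 characters left out ...]
   0.015] [ 0.437 -0.472  0.007] [ 0.49  -0.449  0.022]
side [266 283  14   7  51] [0.507 0.159 0.031] [0.491 0.149 0.023] [0.536 0.166 0.036]
side [223 297  43  13 230] [0.528 0.256 0.032] [0.474 0.231 0.023] [0.585 0.276 0.038]
side [342 351   6   9  50] [0.217 0.318 0.046] [0.212 0.312 0.035] [0.223 0.321 0.058]
wrist [ 214    0  100   23 1176] [0.517 0.157 0.031] [ 0.488  0.146 -0.001] [0.569 0.169 0.034]
wrist [382 425  10  10  80] [ 0.634 -0.19   0.088] [ 0.63  -0.195  0.085] [ 0.638 -0.186  0.089]
wrist [234 434  10  10  77] [ 0.501 -0.201  0.088] [ 0.497 -0.206  0.085] [ 0.505 -0.197  0.089]
wrist [302 436  73  12 409] [ 0.584 -0.203  0.088] [ 0.558 -0.209  0.084] [0.623 0.011 0.305]
```

The wrist view shows the screwdriver at (145,200), the cup at (520,230), the small loose cover at (458,30) and the edge of the keeper's near lip at (290,8). I'll move above the keeper and turn to line up with it.

servo_tool([
  [[42,-15,-6],0,85],
  [[42,-15,-6],0,85],
  [[42,-15,-6],0,85],
  [[42,-15,-6],0,85],
  [[42,-15,-6],0,85],
  [[0,0,0],0.175,85],
  [[0,0,0],0.175,85],
  [[0,0,0],0.175,85],
  [[0,0,0],0.175,85],
  [[0,0,0],0.175,85],
  [[0,0,0],0.175,85],
  [[0,0,0],0.175,85],
  [[0,0,0],0.175,85],
  [[0,0,0],0,85],
])

```text
time_s: 1.9
eef_pos: [0.4998, 0.21, 0.283]
eef_rot: [0.0, 0.996, 0.086, -0.0]
wrist_force: [-0.0, 0.1, 0.6]
opening: 0.999
grasp_force: 0.0
```

```bash
python3 - <<'E'
from h import *
c=snap('wrist','wrist1.png'); np.savez('/tmp/w1.npz',**c)
c=snap('scene','scene1.png');c=snap('side','side1.png')
E
```

```text
(no output)
```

View pics/wrist1.png

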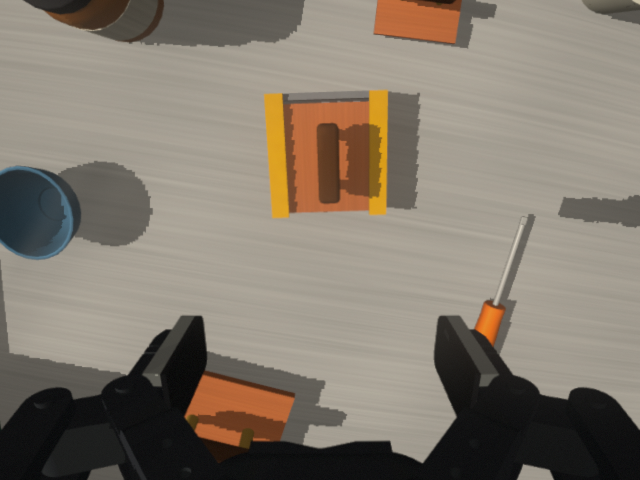

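The wrist view shows the keeper, with yellow lips at (279,155) and (379,152), the closed end at the top, row 97, and the mouth at row 213. The copper flange is inside and the dark bar is at (328,162). The small look-alike is at (418,20) and the large one at (240,405). This confirms the choice. Now I'll measure.

```bash
cat > m.py <<'E'
from h import *
def rect(m,lo):
    cs,_=cv2.findContours(m,cv2.RETR_EXTERNAL,cv2.CHAIN_APPROX_NONE)
    return [c for c in cs if cv2.contourArea(c)>lo]
def world_rect(c,cnt,z):
    P=plane(c,cnt[:,0,:].astype(float),z)[:,:2]
    (ce,sz,a)=cv2.minAreaRect((P*1000).astype(np.float32))
    if sz[0]<sz[1]: sz=sz[::-1]; a+=90
    a=(a+90)%180-90
    return np.round(ce,1),np.round(sz,1),round(float(np.radians(a)),4)
def keeper(c,roi):
    hsv=cv2.cvtColor(c['color'],cv2.COLOR_RGB2HSV); M=np.zeros((480,640),np.uint8); x0,y0,x1,y1=roi; M[y0:y1,x0:x1]=255
    ye=cv2.inRange(hsv,(18,150,60),(32,255,255))&M
    L=rect(ye,300); out=[]
    for k in L: print('lip',world_rect(c,k,.0325), 'px',k[:,0].mean(0)); 
    bar=cv2.inRange(hsv,(0,40,20),(14,255,100))&M
    n,l,s,ce=cv2.connectedComponentsWithStats(bar)
    P=cloud(c)
    for i in range(1,n):
        if s[i,4]>100: print('dark',s[i],ce[i].round(1),np.nanmedian(P[l==i],0).round(4),np.nanpercentile(P[l==i],[2,98],axis=0).round(3).tolist())
    top=((P[:,:,2]>.058)&(P[:,:,2]<.08)).astype(np.uint8)*255&M
    for k in rect(top,200): print('bartop depth',world_rect(c,k,.070), np.nanmedian(P[top>0],0).round(4))
E
python3 - <<'E'
from m import *
c=dict(np.load('/tmp/w1.npz')); keeper(c,(250,80,400,230))
s=load('scene'); hsv=cv2.cvtColor(s['color'],cv2.COLOR_RGB2HSV)
# trap seat corners with depth at top
P=cloud(s); m=((P[:,:,2]>.082)&(P[:,:,2]<.098)&(abs(P[:,:,0]-.567)<.12)&(abs(P[:,:,1]+.25)<.12)).astype(np.uint8)*255
for k in rect(m,200): print('traptop',world_rect(s,k,.088),k[:,0].mean(0))
ye=cv2.inRange(hsv,(18,120,60),(32,255,255)); ye[:290]=0;ye[365:]=0;ye[:,:235]=0
ye=cv2.morphologyEx(ye,cv2.MORPH_CLOSE,np.ones((3,3)))
print(np.nanmedian(P[ye>0],0))
for k in rect(ye,100): print('seat',world_rect(s,k,.090),k[:,0].mean(0))
E
```

```text
lip (array([531.1, 254.9]), array([111.2,  16.1]), 0.2052) px [276.58695652 155.0326087 ]
lip (array([549.6, 165.3]), array([111. ,  16.1]), 0.2045) px [377.63669065 151.55755396]
dark [ 320  124   21   79 1361] [330.  163.7] [0.5381 0.2082 0.0688] [[0.508, 0.197, 0.066], [0.568, 0.218, 0.07]]
bartop depth (array([537.9, 209.2]), array([65.4, 17.7]), 0.2061) [0.5383 0.2095 0.0686]
traptop (array([ 573.9, -253.8]), array([155.9, 133.8]), 0.0844) [285.11111111 335.26086957]
[ 0.57923391 -0.25184193  0.0913905 ]
seat (array([ 563.8, -248.4]), array([128.9, 111.7]), 0.0757) [283.74233129 329.3190184 ]
```

The sizes check out: lips 111 mm long and 91.5 mm apart, bar top 65×18 mm at z≈0.069. I'll move over the bar, look a second time, then go on.

servo_tool([
  [[0,0,0],-0.034,85],
  [[12,3,30],0,85],
  [[12,3,30],0,85],
  [[13,2.6,30],0,85],
  [[0,0,0],0,85],
])

```text
time_s: 2.68
eef_pos: [0.5367, 0.2087, 0.1906]
eef_rot: [0.0, 0.995, 0.103, -0.003]
wrist_force: [-1.1, 0.4, 0.7]
opening: 0.997
grasp_force: 0.0
```

```bash
python3 - <<'E'
from m import *
a=dict(np.load('/tmp/w1.npz'))
c=snap('wrist','wrist2.png'); np.savez('/tmp/w2.npz',**c)
keeper(c,(220,60,440,420))
# triangulate bar end corners / lips between views
def bits(c,roi):
    hsv=cv2.cvtColor(c['color'],cv2.COLOR_RGB2HSV);x0,y0,x1,y1=roi;M=np.zeros((480,640),np.uint8);M[y0:y1,x0:x1]=255
    ye=cv2.inRange(hsv,(18,150,60),(32,255,255))&M
    L=sorted(rect(ye,300),key=lambda k:k[:,0,0].mean())
    out=[]
    for k in L:
        b=cv2.boxPoints(cv2.minAreaRect(k)); b=b[np.argsort(b[:,1])]; out+= [b[:2].mean(0),b[2:].mean(0)]
    P=cloud(c); top=((P[:,:,2]>.058)&(P[:,:,2]<.08)).astype(np.uint8)*255&M
    k=max(rect(top,100),key=cv2.contourArea); b=cv2.boxPoints(cv2.minAreaRect(k)); b=b[np.argsort(b[:,1])]; out+= [b[:2].mean(0),b[2:].mean(0)]
    return out
for p,q in zip(bits(a,(250,80,400,230)),bits(c,(220,60,440,420))): print(p,q,tri(a,p,c,q))
o=ctrl.get_obs(); print(o['eef_pos'],o['eef_rot'])
E
```

```text
lip (array([550.1, 165.6]), array([111.2,  16.4]), 0.2046) px [382.90962099 215.28862974]
lip (array([531.4, 254.9]), array([111.3,  16.2]), 0.2039) px [254.303207   214.84548105]
dark [ 306  185   28  101 2390] [320.6 235.8] [0.5401 0.2089 0.0685] [[0.508, 0.198, 0.058], [0.569, 0.22, 0.07]]
bartop depth (array([539.4, 209.6]), array([65.5, 17.5]), 0.2156) [0.5406 0.2097 0.0684]
[272.78964  93.42415] [250.62843 139.56857] (array([0.58558386, 0.26687221, 0.02764913]), np.float64(0.00023714104858485525))
[280.06552 217.11382] [258.22192 291.4389 ] (array([0.47648156, 0.24377437, 0.0322127 ]), np.float64(0.00044453769508427643))
[377.99997  90.     ] [386.48392 139.69196] (array([0.60440362, 0.17587537, 0.02594403]), np.float64(2.4418067706692475e-05))
[377.99997 213.99997] [380.26382 291.4616 ] (array([0.49538501, 0.15330763, 0.0324045 ]), np.float64(0.00012686011281776272))
[326.9223  122.82422] [319. 186.] (array([0.56962262, 0.21598193, 0.0603154 ]), np.float64(0.00018416103938077218))
[329.79364 203.22165] [319. 286.] (array([0.50456638, 0.20219081, 0.06378863]), np.float64(0.00032720010327547903))
[0.53738859 0.20894    0.1924718 ] [ 7.45614879e-05  9.94694945e-01  1.02860221e-01 -1.31727361e-03]
```

View pics/wrist2.png

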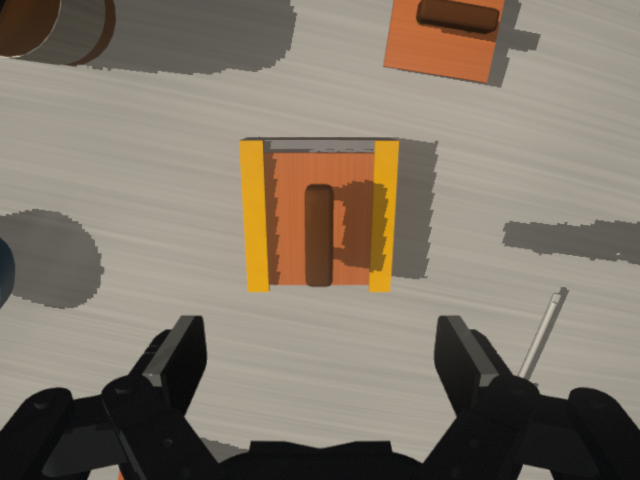

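The second view agrees: lips at z≈0.032, bar at (319,236) with its top at about 0.069, centred between the fingers. Descend and grip.

servo_tool([
  [[1,0,30],0,85],
  [[0,0,30],0,85],
  [[0,0,30],0,85],
  [[0,0,26],0,85],
  [[0,0,15],0,85],
  [[0,0,0],0,10],
  [[0,0,0],0,10],
  [[0,0,0],0,10],
  [[0,0,0],0,10],
  [[0,0,0],0,10],
  [[0,0,0],0,10],
  [[0,0,0],0,10],
])

```text
time_s: 4.22
eef_pos: [0.5396, 0.2095, 0.0632]
eef_rot: [-0.0, 0.995, 0.102, 0.001]
wrist_force: [-1.8, 1.2, 6.4]
opening: 0.201
grasp_force: 61.8
```

servo_tool([
  [[0,0,-1.5],0,10],
  [[-6,0,0],0,10],
  [[-10,0,0],0,10],
  [[-10,0,0],0,10],
])

```text
time_s: 4.72
eef_pos: [0.5123, 0.2038, 0.0634]
eef_rot: [0.0, 0.995, 0.102, -0.001]
wrist_force: [-1.0, 0.3, -1.8]
opening: 0.194
grasp_force: 60.6
```

servo_tool([
  [[-14,0,0],0,10],
  [[-16,0,0],0,10],
  [[-16,0,0],0,10],
  [[-16,0,0],0,10],
  [[-16,0,0],0,10],
  [[-14,0,0],0,10],
  [[0,0,0],0,10],
])

```text
time_s: 5.6
eef_pos: [0.422, 0.1852, 0.0636]
eef_rot: [0.0, 0.995, 0.102, -0.001]
wrist_force: [-0.5, 0.2, -2.6]
opening: 0.197
grasp_force: 60.5
```

The cover is out. Now lift, align with the trap's approximate heading, and fly to a viewing position.

servo_tool([
  [[0,0,-20],0,10],
  [[0,0,-40],0,10],
  [[0,0,-40],0,10],
  [[0,0,-40],0.06,10],
  [[0,0,-40],0.06,10],
  [[0,0,-40],0.005,10],
  [[2,30,-17],0,10],
  [[3,45,0],0,10],
  [[3,45,0],0,10],
  [[3,45,0],0,10],
  [[3,45,0],0,10],
  [[3,45,0],0,10],
  [[3,45,0],0,10],
  [[3,45,0],0,10],
  [[3,45,0],0,10],
  [[2,30,0],0,10],
  [[0,19,0],0,10],
  [[0,0,0],0,10],
  [[0,0,0],0,10],
])

```text
time_s: 7.98
eef_pos: [0.4864, -0.2492, 0.3007]
eef_rot: [-0.0, 0.999, 0.04, -0.0]
wrist_force: [-1.3, 1.0, -2.4]
opening: 0.199
grasp_force: 60.6
```

```bash
python3 - <<'E'
from h import *
c=snap('wrist','wrist3.png'); np.savez('/tmp/w3.npz',**c)
o=ctrl.get_obs(); print(o['eef_pos'],o['eef_rot'],o['wrist_force'],o['q'])
E
```

```text
[ 0.48637377 -0.24897741  0.30080219] [-2.44262762e-04  9.99183606e-01  4.03987853e-02 -1.98499543e-05] [ 0.59796088  0.13509018 -2.3430431 ] [-6.90614657e-01  7.96603331e-02  1.62320631e+00  3.40144091e-04
  1.43908173e+00  7.99317371e-01]
```

View pics/wrist3.png

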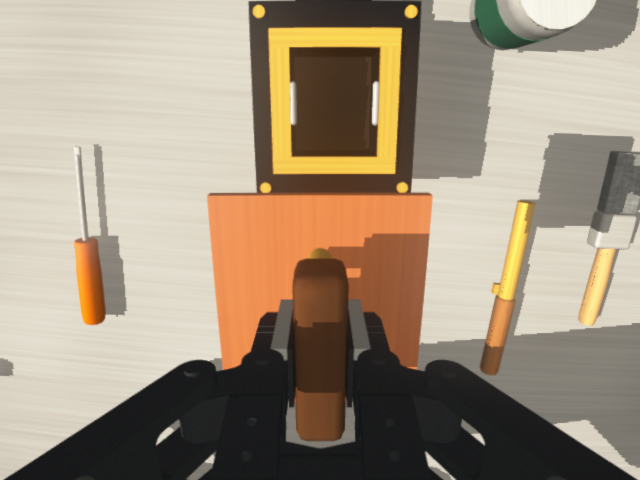

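The wrist view shows the brass seat frame, outer columns 269–401 and rows 27–174. The port is at (334,102), with rollers at (293,104) and (375,103). The held cover's flange has its front edge at row 194, columns 208–432. I'll measure both in the same picture.

```bash
python3 - <<'E'
from m import *
c=dict(np.load('/tmp/w3.npz')); o=ctrl.get_obs(); T=o['eef_pos']; q=o['eef_rot']; yaw=2*np.arctan2(q[2],q[1]); print('yaw',yaw)
P=cloud(c); hsv=cv2.cvtColor(c['color'],cv2.COLOR_RGB2HSV)
ye=cv2.inRange(hsv,(18,120,90),(32,255,255)); ye[181:]=0
ye[:, :262]=0; ye[:,406:]=0; ye[:22]=0
print('seat z',np.nanmedian(P[ye>0],0), (ye>0).sum())
cs,h=cv2.findContours(ye,cv2.RETR_CCOMP,cv2.CHAIN_APPROX_NONE)
cand={}
for k in cs:
    if cv2.contourArea(k)>1000: print('rect',world_rect(c,k,.090),cv2.contourArea(k))
# seat by fitting inner & outer edge lines handled by minAreaRect; roller whites
wh=cv2.inRange(hsv,(0,0,170),(180,60,255)); wh[:70]=0;wh[140:]=0;wh[:,:283]=0;wh[:,385:]=0
n,l,s,ce=cv2.connectedComponentsWithStats(wh)
r=[(s[i],plane(c,[ce[i]],.0855)[0]) for i in range(1,n) if s[i,4]>50]
for x in r: print('roller',x)
# 2-view height from scene
# flange in hand
fl=cv2.inRange(hsv,(3,120,100),(16,255,255)); fl[:188]=0; fl[370:]=0; fl[:,:200]=0; fl[:,440:]=0
zs=P[200:280,230:280,2]; zf=np.nanmedian(zs); print('flange z depth',zf,'tcp-',T[2]-zf)
R=np.array([[np.cos(yaw),np.sin(yaw)],[np.sin(yaw),-np.cos(yaw)]]) # rows: tool x,y in world
def tool(uv,z): return ((plane(c,uv,z)[:,:2]-T[:2])@R.T)*1000
z=T[2]-.037
zs_=z
L=[];Rr=[];F=[]
for v in range(205,350,3):
    u=np.where(fl[v]>0)[0]; L.append((u[0]-.5,v)); Rr.append((u[-1]+.5,v))
for u in range(225,415,4):
    v=np.where(fl[:,u]>0)[0]; F.append((u,v[0]-.5))
for nm,A in [('L',L),('R',Rr)]:
    p=tool(A,z); f=np.polyfit(p[:,0],p[:,1],1); print(nm,'y=',f, 'at x0', np.polyval(f,0),'rms',np.std(p[:,1]-np.polyval(f,p[:,0])), p[[0,-1],0])
p=tool(F,z); f=np.polyfit(p[:,1],p[:,0],1); print('F',f,np.std(p[:,0]-np.polyval(f,p[:,1])))
E
```

```text
yaw 0.08081956694461481
seat z [ 0.57998804 -0.25399441  0.08889036] 9486
rect (array([ 572.5, -253.6]), array([110. , 100.9]), 0.0818) 18683.0
rect (array([ 572.2, -253.3]), array([82. , 70.7]), 0.0822) 9663.5
roller (array([290,  82,   5,  42, 153], dtype=int32), array([ 0.56960961, -0.22048456,  0.0855    ]))
roller (array([372,  82,   7,  43, 241], dtype=int32), array([ 0.57497917, -0.28570227,  0.0855    ]))
flange z depth 0.26255398440844496 tcp- 0.03824820473675511
L y= [ 9.40122099e-04 -4.43005987e+01] at x0 -44.30059874951405 rms 0.13283913877047074 [ 43.72792569 -22.48537986]
R y= [4.18591472e-03 4.44030859e+01] at x0 44.40308594753792 rms 0.14019282254314436 [ 43.65326161 -22.52263141]
F [7.40256125e-03 4.88797016e+01] 0.25075611169629186
```

The seat is at (0.5724, -0.2535), yaw 0.082, and its sizes match: 110×101 mm outside, 82×71 mm port. The cover sits 1 mm back in tool x and centred in y. I'll go to the hover position, then check the heights from a second view.

servo_tool([
  [[20,3,0],0,10],
  [[20,3,5],0,10],
  [[20,3,15],0,10],
  [[20,2.4,25],0,10],
  [[6.5,0,25],0,10],
  [[0,0,25],0,10],
  [[0,0,25],0,10],
  [[0,0,12],0,10],
  [[0,0,0],0,10],
  [[0,0,0],0,10],
])

```text
time_s: 9.28
eef_pos: [0.5742, -0.2547, 0.1702]
eef_rot: [0.001, 0.999, 0.04, 0.001]
wrist_force: [-0.4, -0.7, -3.3]
opening: 0.195
grasp_force: 60.6
```

```bash
python3 - <<'E'
from m import *
w=dict(np.load('/tmp/w3.npz')); s=load('scene')
def quad(c,roi):
    hsv=cv2.cvtColor(c['color'],cv2.COLOR_RGB2HSV); x0,y0,x1,y1=roi; M=np.zeros((480,640),np.uint8); M[y0:y1,x0:x1]=255
    m=cv2.inRange(hsv,(16,110,70),(34,255,255))&M; m=cv2.morphologyEx(m,cv2.MORPH_OPEN,np.ones((2,2)))
    pts=np.argwhere(m)[:,::-1]; h=cv2.convexHull(pts.astype(np.int32)); 
    a,t=cv2.minEnclosingTriangle(h.astype(np.float32)) if 0 else (0,0)
    for e in np.linspace(.01,.1,40):
        p=cv2.approxPolyDP(h,e*cv2.arcLength(h,True),True)
        if len(p)==4: break
    return p[:,0]
a=quad(w,(262,22,406,181)); b=quad(s,(249,300,322,366)); print(a.tolist(),b.tolist())
A=plane(w,a,.09);B=plane(s,b,.09)
for p,X in zip(a,A):
    j=np.argmin(((B-X)**2).sum(1)); print(p,b[j],tri(w,p,s,b[j]))
c=snap('wrist'); np.savez('/tmp/w4.npz',**c); snap('side'); d=snap('scene')
o=ctrl.get_obs(); print(o['eef_pos'],o['eef_rot'],o['wrist_force'])
cv2.imwrite('pics/comb.png',np.hstack([cv2.resize(d['color'][260:410,200:350],(400,400)),cv2.resize(c['color'],(400,400))])[:,:,::-1])
E
```

```text
[[402, 28], [396, 174], [274, 175], [269, 29]] [[319, 328], [292, 362], [252, 337], [276, 301]]
[402  28] [292 362] (array([ 0.6324802 , -0.29735382,  0.0901459 ]), np.float64(0.005198566429943252))
[396 174] [252 337] (array([ 0.52368483, -0.30731094,  0.08808432]), np.float64(0.0067003154740211445))
[274 175] [276 301] (array([ 0.51429397, -0.21251761,  0.10941787]), np.float64(0.00308007222497886))
[269  29] [319 328] (array([ 0.62280287, -0.19842656,  0.09059859]), np.float64(0.0040754786179477125))
[ 0.57405715 -0.25489195  0.1700957 ] [6.45142526e-04 9.99203057e-01 3.99015455e-02 8.37081589e-04] [-0.53731426  0.25523751 -2.68802692]
```

View pics/comb.png

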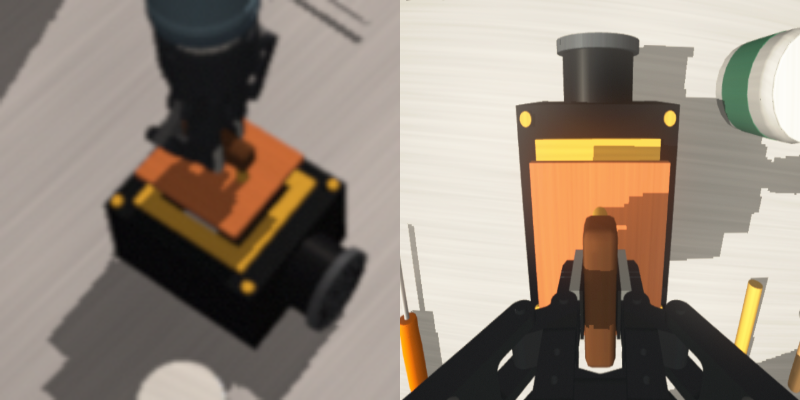

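The left half shows the cover hovering over the seat in line with it. In the right half, the flange's front edge and the seat's front strip are nearly concentric. Now the residual from this picture.

```bash
python3 - <<'E'
from m import *
c=dict(np.load('/tmp/w4.npz')); o=ctrl.get_obs(); T=o['eef_pos']; q=o['eef_rot']; yaw=2*np.arctan2(q[2],q[1])
R=np.array([[np.cos(yaw),np.sin(yaw)],[np.sin(yaw),-np.cos(yaw)]])
tool=lambda uv,z: ((plane(c,uv,z)[:,:2]-T[:2])@R.T)*1000
print('yaw',yaw,'seat exp',R@(np.array([.5724,-.2535])-T[:2])*1000)
hsv=cv2.cvtColor(c['color'],cv2.COLOR_RGB2HSV)
ye=cv2.inRange(hsv,(18,110,70),(34,255,255)); ye[:160]=0; ye[200:]=0; ye[:,:205]=0; ye[:,435:]=0
k=max(rect(ye,100),key=cv2.contourArea); x,y,w,h=cv2.boundingRect(k); print('strip px',x,y,w,h)
vs=range(y+5,y+h-8,2)
L=[(np.where(ye[v])[0][0]-.5,v) for v in vs];Rr=[(np.where(ye[v])[0][-1]+.5,v) for v in vs]
print('seat y L,R',tool(L,.09)[:,1].mean(),tool(Rr,.09)[:,1].mean())
F=[(u,np.where(ye[:,u])[0][0]-.5) for u in range(x+8,x+w-8,4)]; p=tool(F,.09); f=np.polyfit(p[:,1],p[:,0],1); print('seat front x',f)
fl=cv2.inRange(hsv,(3,120,60),(16,255,255)); fl[:185]=0
z=T[2]-.0385
L=[];Rr=[]
for v in range(265,310,3):
    u=np.where(fl[v,195:450]>0)[0]+195; L.append((u[0]-.5,v)); Rr.append((u[-1]+.5,v))
print('fl y',np.median(tool(L,z)[:,1]),np.median(tool(Rr,z)[:,1]))
B=[(u,np.where(ye[:,u])[0][-1]+.5) for u in range(x+8,x+w-8,4)]
F=[(u,185+np.where(fl[185:,u]>0)[0][0]-.5) for u in range(225,415,4)]; p=tool(F,z);q_=np.polyfit(p[:,1],p[:,0],1); print('fl front',q_,np.median(p[:,0]), 'bottom',np.median(tool(F,z-.006)[:,0]))
E
```

```text
yaw 0.07982432701667505 seat exp [-1.54088082 -1.51965907]
strip px 216 166 202 27
seat y L,R -51.48727854577988 48.11397646580453
seat front x [5.57694217e-03 5.37907267e+01]
fl y -45.636211291560144 45.13611083951727
fl front [6.51430305e-03 4.87712766e+01] 48.933591831117155 bottom 47.77766243117741
```

Only y needs correcting, by -1.4 mm; x is aligned. Descend in small steps, watching the force.

servo_tool([
  [[0,-1.4,0],0,10],
  [[0,0,6],0,10],
  [[0,0,6],0,10],
  [[0,0,6],0,10],
  [[0,0,3],0,10],
  [[0,0,3],0,10],
  [[0,0,0],0,10],
])

```text
time_s: 10.3
eef_pos: [0.5734, -0.2531, 0.1446]
eef_rot: [-0.0, 0.999, 0.04, -0.0]
wrist_force: [-0.4, 0.8, -1.5]
opening: 0.201
grasp_force: 60.6
```

The plug is in the port with no contact force. Now press through the catches.

servo_tool([
  [[0,0,1],0,10],
  [[0,0,1],0,10],
  [[0,0,1],0,10],
  [[0,0,0],0,10],
])

```text
time_s: 10.8
eef_pos: [0.5735, -0.2533, 0.1423]
eef_rot: [0.0, 0.999, 0.04, 0.0]
wrist_force: [-1.5, 0.1, 0.4]
opening: 0.201
grasp_force: 61.2
```

servo_tool([
  [[0,0,1],0,10],
  [[0,0,1],0,10],
  [[0,0,0],0,10],
])

```text
time_s: 11.18
eef_pos: [0.5741, -0.2535, 0.1412]
eef_rot: [0.001, 0.999, 0.04, 0.001]
wrist_force: [-1.6, 0.7, 6.6]
opening: 0.201
grasp_force: 62.0
```

servo_tool([
  [[0,0,1],0,10],
  [[0,0,1],0,10],
  [[0,0,0],0,10],
])

```text
time_s: 11.55
eef_pos: [0.5745, -0.2536, 0.1397]
eef_rot: [0.001, 0.999, 0.04, 0.001]
wrist_force: [-2.1, 1.2, 7.9]
opening: 0.2
grasp_force: 62.2
```

servo_tool([
  [[0,0,1],0,10],
  [[0,0,1],0,10],
  [[0,0,0],0,10],
])

```text
time_s: 11.92
eef_pos: [0.5731, -0.2529, 0.1347]
eef_rot: [-0.0, 0.999, 0.04, -0.0]
wrist_force: [3.5, -0.5, -6.0]
opening: 0.196
grasp_force: 60.1
```

servo_tool([
  [[0,0,1],0,10],
  [[0,0,0],0,10],
])

```text
time_s: 12.18
eef_pos: [0.5732, -0.2533, 0.1342]
eef_rot: [0.0, 0.999, 0.04, -0.0]
wrist_force: [2.5, -1.9, -6.3]
opening: 0.201
grasp_force: 59.9
```

servo_tool([
  [[0,0,1],0,10],
  [[0,0,0],0,10],
])

```text
time_s: 12.42
eef_pos: [0.5732, -0.2532, 0.1337]
eef_rot: [0.0, 0.999, 0.04, -0.0]
wrist_force: [1.4, -2.1, -5.1]
opening: 0.198
grasp_force: 60.4
```

It has snapped through and the rollers are pulling it down. Press on to the frame.

servo_tool([
  [[0,0,1],0,10],
  [[0,0,0],0,10],
])

```text
time_s: 12.68
eef_pos: [0.5733, -0.2531, 0.1334]
eef_rot: [0.0, 0.999, 0.04, -0.0]
wrist_force: [-2.0, 1.5, 3.3]
opening: 0.198
grasp_force: 61.2
```

servo_tool([
  [[0,0,1],0,10],
  [[0,0,0],0,10],
])

```text
time_s: 12.92
eef_pos: [0.5733, -0.253, 0.1332]
eef_rot: [0.0, 0.999, 0.04, -0.0]
wrist_force: [-5.0, 2.6, 7.8]
opening: 0.197
grasp_force: 62.1
```

servo_tool([
  [[0,0,1],0,10],
  [[0,0,0],0,10],
])

```text
time_s: 13.18
eef_pos: [0.5733, -0.253, 0.1332]
eef_rot: [0.0, 0.999, 0.04, -0.0]
wrist_force: [-9.0, 3.8, 14.7]
opening: 0.197
grasp_force: 62.9
```

It is rigid at z=0.1332, which is the predicted flush height. I'll relieve the sideways push and settle.

servo_tool([
  [[-1,0.3,0],0,10],
  [[0,0,0],0,10],
  [[0,0,0],0,10],
  [[0,0,0],0,10],
])

```text
time_s: 13.68
eef_pos: [0.5733, -0.253, 0.1332]
eef_rot: [0.0, 0.999, 0.04, 0.001]
wrist_force: [-4.3, 4.3, 12.4]
opening: 0.199
grasp_force: 62.8
```

```bash
python3 - <<'E'
from h import *
c=snap('wrist'); d=snap('scene')
o=ctrl.get_obs(); print(o['time_s'],o['eef_pos'],o['wrist_force'],o['torque'],o['grasp_force'])
P=cloud(c); print('flange top z',np.nanmedian(P[215:250,225:265,2]),np.nanmedian(P[215:250,375:410,2]))
cv2.imwrite('pics/comb2.png',np.hstack([cv2.resize(d['color'][260:410,200:350],(400,400)),cv2.resize(c['color'],(400,400))])[:,:,::-1])
E
```

```text
13.775 [ 0.573268   -0.25303021  0.13321412] [-3.79783293  5.68713292 12.47841552] [ 0.44880978  0.52855656 -0.05479641] 62.76111960411072
flange top z 0.09499679142080024 0.09490133649391448
```

View pics/comb2.png

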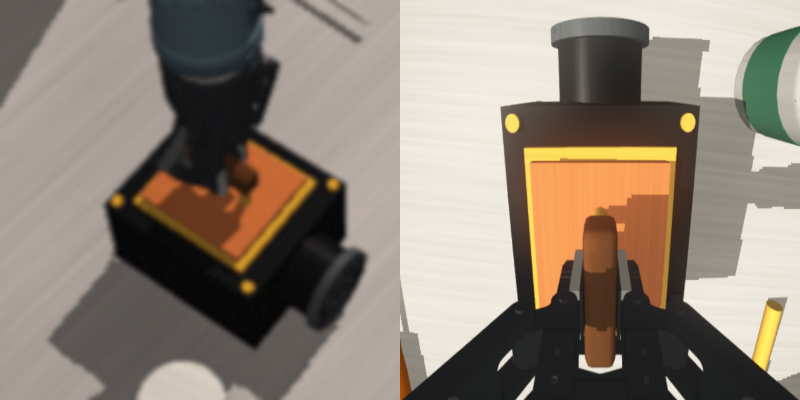

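The picture shows the cover flat and centred on the seat with an even brass rim. The flange top is at 0.095, level on both sides, which is flush. One small trim for firmness, then hand in.

servo_tool([
  [[0,-0.5,0.4],0,10],
  [[0,0,0],0,10],
  [[0,0,0],0,10],
  [[0,0,0],0,10],
])

```text
time_s: 14.28
eef_pos: [0.5733, -0.2529, 0.1332]
eef_rot: [0.001, 0.999, 0.04, 0.001]
wrist_force: [-4.6, 4.8, 13.0]
opening: 0.198
grasp_force: 62.9
```

```bash
python3 -c "
from bench import ctrl
print(ctrl.get_obs()['wrist_force']); print(ctrl.hand_in())"
```

```text
[-4.63598585  4.77496599 13.01327097]
the job is handed in; nothing more can be done
None
```

The cover is snapped past both catches and sits flush on the brass seat, with the hand still on the bar pressing at about 13 N; I handed the job in at about 14 s of the 51 s limit.

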